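# Open the sprung idler of an envelope feeder and hold it open

### The job

The feed drum of the envelope feeder needs cleaning. Turn the black clamp knob clockwise (seen from above) about a quarter turn so that its locking bar swings well clear of the idler arm, then push the arm's upright steel post back, away from the drum, past the ratchet click, and stop short of the rear stop. The arm springs back if let go, so finish while still holding it there with the gripper pressed against the post; leave the other things on the feeder and the table where they are.

Things in the scene. Friction and masses are not known exactly. Their poses are not given: they have to be found in the camera images.
- feeder: Fixed machine deck: grey box, 280 mm (its x) by 340 mm (its y) by 40 mm high. Origin: centre of its underside. +x points away from the robot at yaw 0, +y left. A low aluminium fence (90 mm along y, 30 mm above the deck) stands at (-118, -75) mm in its frame, a pawl guide (18 mm above the deck) at (-110, 85) mm.
- drum_top (a point): Top centre of the fixed black rubber feed drum (radius 32 mm, 52 mm above the deck, its cap 4 mm more), at (-80, -5) mm in the feeder's frame.
- rear_stop (a point): Top of the rear stop, a thin steel stud (radius 6 mm, 22 mm high) behind the arm; the arm's far side arrives at it at 0.53 rad.
- pivot (a point): On the vertical pivot axis of the idler arm, at the deck top: (-30, 85, 40) mm in the feeder's frame.
- idler_arm (a joint): Swing of the sprung arm, rad. 0: at rest, arm along the feeder's -y from the pivot, roller on the drum. Grows counter-clockwise seen from above, the free end going to the feeder's +x; hard stop 0.53. Return spring 1.0 N m at 0, 1.4 N m at 0.4. The ratchet click tops at 0.20 and is over at 0.32 (up to 0.5 N m more); it does not latch. Locked, the arm is blocked below 0.1. Held open: 0.33 to 0.47.
- idler_roller (a point): Top centre of the grey idler roller (radius 18 mm, 56 mm above the deck, its axle end 4 mm more) on the aluminium arm (bar 20 mm wide, top 20 mm above the deck), 90 mm from the pivot.
- push_post: Upright steel post on the arm's free end, to push on; its sleeve turns freely about its own axis: radius 8 mm, 62 mm high; origin on its axis at its foot, 20 mm above the deck (its top 82 mm above the deck), 170 mm from the pivot, so at (-30, -85) mm in the feeder's frame at rest. The push needs about 6 to 10 N; 0.33 to 0.47 rad is 56 to 80 mm of travel along the arc.
- clamp_knob (a joint): Turn of the clamp knob, rad, growing clockwise seen from above, 0 to 1.7, starting between 0 and 0.2 (locked). Friction about 0.06 N m; it stays where it is left. The bar is clear of the arm's whole swing from about 0.9; freed means above 1.1.
- knob_grip (a point): Centre of the knob's bar grip, on the knob axis, 46 mm above the deck, at (65, 20) mm in the feeder's frame. The black grip is 46 mm along this point's x, 13 mm wide, 32 to 58 mm above the deck, on a flange of radius 24 mm. The steel locking bar runs 83 mm from the axis along this point's -x, 9 to 20 mm above the deck. At knob value j this x is turned by 0.2 - j (about up) from the feeder's x.
- stamp: Black hand stamp standing on the deck's front left, radius 18 mm, 64 mm high, loose. Origin: centre of its foot. Leave it alone.
- ink_pad: Flat ink pad tin lying on the deck's far right, 55 x 85 x 18 mm, loose. Origin: centre of its underside. Leave it alone.
- pump_bottle: White pump bottle, radius 34 mm, 159 mm high, loose. Origin: centre of its foot. Leave it alone.
- glove_box: Cardboard glove box, 120 x 230 x 75 mm, loose. Origin: centre of its underside. Leave it alone.
- envelopes: Stack of envelopes, one solid bundle, 115 x 235 x 42 mm, loose. Origin: centre of its underside. Leave it alone.
- drink_bottle: Green drinking bottle, radius 32 mm, 170 mm high, loose. Origin: centre of its foot. Leave it alone.
- marker: Grey marker pen, 125 x 16 x 13 mm, lying on the table. Origin: centre of its underside. Leave it alone.

How it is judged:
By the outcome, as a careful person would: the job done as asked, in the order asked, and still so for the second after the job is handed in, while the arm keeps its last pose, push and grip.
It also fails if it takes over 48 s, if anything falls off the work surface, if the arm or the gripper's body presses on something with over 40 N, if the wrist force passes 120 N, or if a joint passes its speed limit or range.

### The arm

A 7-joint arm with a two-finger parallel gripper is mounted at the origin on the work surface. World frame = base frame: x ahead of the robot, y to its left, z up, the work surface at z = 0. Lengths are in m, angles in degrees, forces in N, time in s.
With the tool pointing down it reaches from about 0.425 to 0.875 m from the base axis. Payload 4.7 kg.
Tool frame: the origin (TCP) lies midway between the tips of the shut fingers; the grasp point (between the pads) lies 19 mm behind it; z points along the fingers, y is the direction in which the jaws open and shut (so a half turn about z gives the same grasp; the last joint's range is limited). The gripper opens to 87 mm and grips with 3 to 60 N. Pads are 19 mm wide; open, the fingers measure 117 mm over their backs; the gripper's body (75 mm by 190 mm) begins 51 mm behind the grasp point.
Start: joints at [0.808, 18.392, -4.016, 83.108, 1.295, 78.541, -3.26], TCP at [0.65, -0, 0.223] pointing down, gripper open.
Joint ranges: [-163.93, 163.93], [-17.29, 119.83], [-79.2, 71.16], [3.27, 140.29], [-89.18, 269.18], [5.43, 117.66], [-154.24, 154.24]. Speed limits (degrees/s): [147.25, 147.25, 180, 180, 180, 180, 180].

### API

Orientations are given as [roll, pitch, yaw] about the fixed x, y, z axes, in that order (R = Rz(yaw) Ry(pitch) Rx(roll)).
In Python, from cell import env gives the robot as it stands.
- The arm moves only by the tool apply_moves, never from a script. Its argument "targets" is a list of rows, each a list of 2 entries, a list of its own where there are three numbers: the shift along the world's x, y, z in mm, then the turn, a rotation vector about the world's x, y, z in rad. A call has 1 to 8 rows; each row is the pose to reach, as a shift and turn from the pose commanded when the call began; what a row does not reach only later rows make up. A row lasts 1/10 s, in which the tool goes at most 50 mm and 8.59 degrees, less where a joint would pass 70% of its speed; a pose out of reach is approached as far as the arm can. A call with a gripper value outside its range is refused whole. "hand" is the finger opening in mm, from 0 to 87, set as the call begins (left out, the last holds). The fingers move at their own pace and stop on an object; "squeeze" is the grip in N (left out, the last holds). Time passes only in rows, so rows that repeat a pose let the fingers close. It gives the time, the measured TCP pose, the force and the opening at its end, in the units of the state.
- env.get_obs(): the state, without advancing time (a new reading comes with each control period).
- env.read_camera(name): name is "scene" or "side" or "wrist"; returns a dict with "image" (480x640x3 uint8, red, green, blue), "camera_matrix" (3x3 intrinsics, pixels), "camera_from_world" (4x4, takes a point from world to camera coordinates); the wrist camera has in their place "mount" (4x4, takes a point from camera to tool coordinates, whose origin is the TCP and whose axes are the flange's). Camera axes: x right, y down, z forward; pixel columns grow to the right and rows downward; lengths in m; the calibration is good to about 2 mm. A picture is of the moment at which its call begins: read the wrist's pose just before it. There is no depth.
- env.sign_off(): hands the job in, once; it reports no verdict.
Trained networks look in a picture, given as the dict that the camera call returned (one of the last four; its "shot" number tells which), for a name from the list of things; names that differ only in an ending like _2 or _b are one class to them, and where a whole thing is asked for, a point or a joint stands for the part that bears it (a point fixed in the world has none). Each returns a list of dicts, best first, with "conf" (0 to 1); they miss things now and then, are a little off and sometimes report something else, mostly with a low value. They report only what shows in the picture. A call takes as long as a camera call.
- env.regions_of(picture, target): "region" (480x640 bool, what is visible of it) and "rect" ([left, top, right, bottom] in pixels, round what is visible of it).
The state is a dict: "time_s": time; "qpos": joint angles; "joint_velocities": joint speeds; "effort": joint torques, N m; "tool_pos": TCP position; "tool_rot": TCP orientation; "force": force on the tool from outside, world axes, zero at the start; "wrist_torque": the same for the moment, N m; "grip_width": finger opening in m.
Only numpy, scipy, OpenCV 4.12 (cv2) and the standard library are available. Lean on these libraries where they do the work, as an engineer would, in place of code of your own. Each camera call takes 0.05 s, during which the arm holds its last target. There are 200 camera calls.

## Working session

There is one attempt and no reset: what is moved stays moved. The work goes in short steps, Python scripts to look and compute and a tool call to move; the robot and the scene stay as the last step left them, time stands still between calls to the robot, and variables do not carry over. Pictures are saved under pics/ and viewed, about 8 in all and at most 12, crops included, and the job is handed in when it is done.

Besides the shell and the picture viewer there is one more tool, called as name([rows], argument=value, ...), one row to a line, values as JSON. apply_moves: Moves the arm, as the interface text tells. Its arguments: {"type":"object","properties":{"targets":{"type":"array","items":{"type":"array"}},"hand":{"type":"number"},"squeeze":{"type":"number"}},"required":["targets"]}

```bash
mkdir -p pics; ls
cat > h.py <<'E'
import numpy as np, cv2
from cell import env
def save(p,n): cv2.imwrite('pics/'+n,cv2.cvtColor(p['image'],cv2.COLOR_RGB2BGR))
def proj(p,X):
    X=np.atleast_2d(X); T=p['camera_from_world']; c=X@T[:3,:3].T+T[:3,3]; u=c@p['camera_matrix'].T
    return u[:,:2]/u[:,2:]
def ray(p,uv,z):
    T=p['camera_from_world'];R=T[:3,:3];o=-R.T@T[:3,3]
    d=R.T@np.linalg.inv(p['camera_matrix'])@np.array([uv[0],uv[1],1.]); return o+d*(z-o[2])/d[2]
E
python3 - <<'E'
from h import *
for c in ['scene','side']:
    p=env.read_camera(c); save(p,c+'1.png')
    T=p['camera_from_world']; print(c,(-T[:3,:3].T@T[:3,3]).round(3))
    for n in ['feeder','drum_top','idler_roller','push_post','clamp_knob','knob_grip','stamp','ink_pad','pump_bottle','drink_bottle','glove_box','envelopes','marker']:
        r=env.regions_of(p,n)
        print(n,[(round(q['conf'],2),[int(v) for v in q['rect']],int(q['region'].sum())) for q in r[:2]])
print(env.get_obs())
E
```

```text
pics
scene [ 1.498 -0.061  0.962]
feeder [(0.9, [257, 223, 402, 327], 9640)]
drum_top [(0.92, [258, 222, 407, 327], 9842)]
idler_roller [(0.73, [298, 231, 373, 265], 753)]
push_post [(0.71, [329, 260, 348, 287], 306)]
clamp_knob [(0.77, [325, 257, 347, 288], 325)]
knob_grip [(0.68, [328, 258, 347, 289], 339)]
stamp [(0.56, [387, 229, 402, 250], 170)]
ink_pad [(0.87, [263, 271, 299, 293], 656), (0.74, [255, 222, 407, 327], 9720)]
pump_bottle [(0.69, [464, 247, 502, 311], 1290), (0.64, [147, 238, 207, 315], 3695)]
drink_bottle [(0.95, [445, 202, 473, 260], 1166)]
glove_box [(0.66, [406, 188, 497, 233], 3177)]
envelopes [(0.97, [148, 237, 206, 314], 3677), (0.39, [326, 259, 347, 286], 344)]
marker [(0.44, [444, 202, 474, 264], 1110)]
side [ 0.199 -0.54   0.753]
feeder [(0.57, [251, 170, 415, 316], 14728)]
drum_top [(0.86, [251, 170, 416, 313], 14931), (0.19, [284, 187, 329, 260], 1017)]
idler_roller [(0.3, [318, 230, 329, 255], 215)]
push_post [(0.63, [322, 229, 329, 256], 198), (0.24, [274, 89, 301, 150], 1170)]
clamp_knob [(0.97, [325, 193, 361, 223], 586)]
knob_grip [(0.78, [324, 194
[... 413 characters left out ...]

{'time_s': 1.4, 'qpos': array([ 0.80682431, 18.39178024, -4.01526383, 83.10531073,  1.29520331,
       78.54141589, -3.25993043]), 'joint_velocities': array([ 0.10241325, -0.04840522, -0.10657794, -0.04275538, -0.09104227,
       -0.03463626,  0.01299727]), 'effort': array([-1.94908498e-04, -4.91098022e+01, -4.03261939e-01, -3.12764847e+01,
       -6.37034071e-02,  3.37988581e-02, -4.84492625e-05]), 'tool_pos': array([ 6.50036121e-01, -2.75574870e-05,  2.22607701e-01]), 'tool_rot': array([1.79993369e+02, 3.10685695e-03, 9.00012386e+01]), 'force': array([-0.65092447, -0.66742476, -0.62928944]), 'wrist_torque': array([ 0.0797959 , -0.00536027,  0.06194454]), 'grip_width': 0.08694587574053415}
```

Run:
```python
import cv2,numpy as np
a=cv2.imread('pics/scene1.png')[180:340,230:430];b=cv2.imread('pics/side1.png')[150:330,230:430]
a=cv2.resize(a,None,fx=3,fy=3,interpolation=cv2.INTER_CUBIC)[:480];b=cv2.resize(b,None,fx=3,fy=3,interpolation=cv2.INTER_CUBIC)
cv2.imwrite('pics/a1.png',a);cv2.imwrite('pics/b1.png',b)
```

```text
(no output)
```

View pics/a1.png

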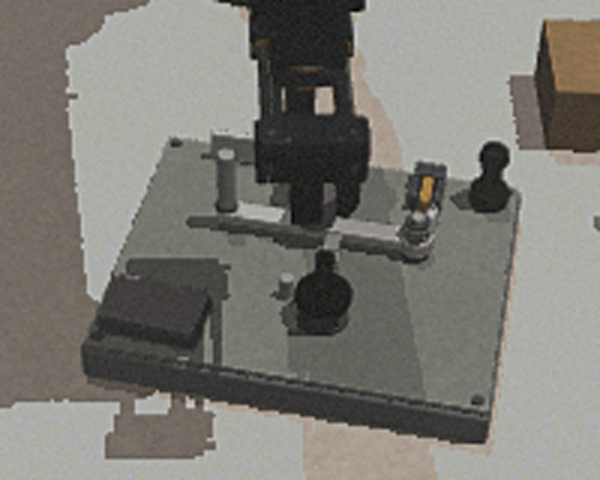

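View pics/b1.png

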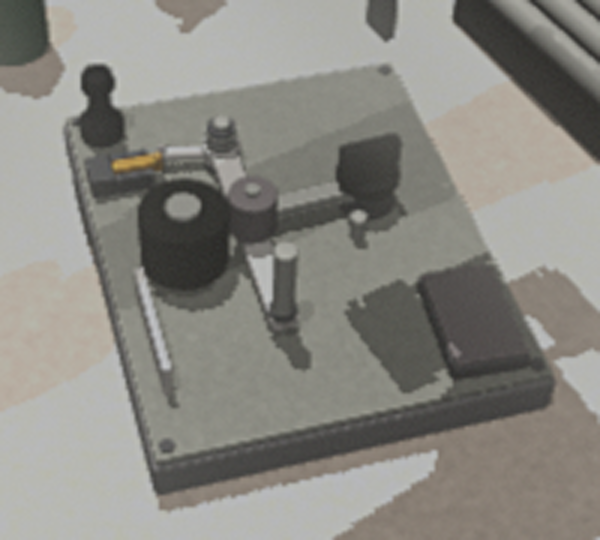

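```bash
cat >> h.py <<'E'
def W(pose,P):
    x,y,t=pose; P=np.atleast_2d(np.array(P,float)); c,s=np.cos(t),np.sin(t)
    return np.c_[x+c*P[:,0]-s*P[:,1], y+s*P[:,0]+c*P[:,1], P[:,2]]
E
python3 - <<'E'
from h import *
from scipy.optimize import least_squares
S=env.read_camera('side');C=env.read_camera('scene')
s=lambda u,v:(230+u/3,150+v/3); a=lambda u,v:(230+u/3,180+v/3)
k=[(-.14,.17,.04),(.14,.17,.04),(-.14,-.17,.04),(.14,-.17,.04)]
Ps=k+[(-.08,-.005,.096),(-.03,-.085,.122),(-.03,-.005,.1)]
us=[s(66,122),s(403,68),s(157,468),s(552,380),s(183,206),s(286,250),s(254,188)]
Pa=k+[(-.03,-.085,.122)]
ua=[a(520,200),a(490,412),a(165,140),a(84,345),a(226,150)]
f=lambda q:np.r_[proj(S,W(q,Ps))-us,proj(C,W(q,Pa))-ua]
r=least_squares(lambda q:f(q).ravel(),[.65,0,0],loss='soft_l1');q=r.x
print(q,np.degrees(q[2]));print(f(q).round(1))
np.save('q.npy',q)
for n,P in dict(knob=(.065,.02,.086),post=(-.03,-.085,.122),pivot=(-.03,.085,.04),drum=(-.08,-.005,.096)).items(): print(n,W(q,P).round(4), proj(S,W(q,P)))
# knob angle by grip: side image ends
for j in(0,.1,.2):
    t=.2-j
    print(j,proj(S,W(q,[(.065+d*np.cos(t),.02+d*np.sin(t),.098) for d in(.023,-.023)])).round(1).tolist(),proj(S,W(q,[(.065-.083*np.cos(t),.02-.083*np.sin(t),.06)])).round(1))
E
```

```text
[ 0.55501925  0.01742342 -0.25465142] -14.590451632095025
[[-0.9 -3. ]
 [-2.2 -2.9]
 [-2.2 -1. ]
 [ 2.9 -0.7]
 [ 0.1 -0.5]
 [-0.   0. ]
 [-0.1  0. ]
 [-0.2 -3.8]
 [-1.6  1.9]
 [-0.4 -1.8]
 [-3.8  0. ]
 [-1.5  1.5]]
knob [[0.623  0.0204 0.086 ]] [[353.75538162 201.85119131]]
post [[ 0.5046 -0.0573  0.122 ]] [[325.32337485 233.34081728]]
pivot [[0.5474 0.1072 0.04  ]] [[304.29571602 204.10897274]]
drum [[0.4763 0.0327 0.096 ]] [[291.14922454 218.20721566]]
0 [[363.4, 194.7], [344.9, 201.0]] [[319.4 221.9]]
0.1 [[363.9, 195.4], [344.4, 200.3]] [[317.9 219.4]]
0.2 [[364.3, 196.1], [344.0, 199.6]] [[316.7 216.8]]
```

apply_moves([
  [[-10,8,10],[0,0,0.14]],
  [[-27,20,20],[0,0,0.28]],
  [[-27,20,30],[0,0,0.42]],
  [[-27,20,30],[0,0,0.56]],
  [[-27,20,30],[0,0,0.7]],
  [[-27,20,30],[0,0,0.84]],
  [[-27,20,30],[0,0,0.98]],
  [[-27,20,30],[0,0,1.12]],
])

```text
time_s: 2.3
tool_pos: [0.623, 0.02, 0.2526]
tool_rot: [180.0, 0.0, 154.5]
force: [0.2, -0.6, -0.2]
grip_width: 0.0872
```

apply_moves([
  [[0,0,0],[0,0,0.14]],
  [[0,0,0],[0,0,0.29]],
  [[0,0,0],[0,0,0.29]],
  [[0,0,0],[0,0,0.29]],
], hand=60)

```text
time_s: 2.7
tool_pos: [0.623, 0.0199, 0.2526]
tool_rot: [180.0, 0.0, 170.6]
force: [0.1, 0.7, -0.2]
grip_width: 0.0645
```

```bash
cat >> h.py <<'E'
from scipy.spatial.transform import Rotation as Ro
def wrist():
    o=env.get_obs(); p=env.read_camera('wrist')
    T=np.eye(4);T[:3,:3]=Ro.from_euler('xyz',o['tool_rot'],degrees=True).as_matrix();T[:3,3]=o['tool_pos']
    p['camera_from_world']=np.linalg.inv(T@p['mount']); return o,p
E
python3 - <<'E'
from h import *
o,p=wrist(); print(o['time_s'],o['tool_pos'],o['tool_rot'],o['qpos'])
q=np.load('q.npy'); im=p['image'][...,::-1].copy()
pts=W(q,[(.065,.02,.098),(-.03,-.085,.122),(-.03,-.005,.1),(-.08,-.005,.096),(.14,.17,.04),(.14,-.17,.04),(-.14,.17,.04),(-.14,-.17,.04)])
print(proj(p,pts).round(1))
for n in ['knob_grip','push_post','idler_roller']:
    for r in env.regions_of(p,n)[:1]:print(n,r['conf'],r['rect'])
for u in proj(p,pts): cv2.circle(im,tuple(int(x) for x in u),3,(0,0,255),1)
cv2.imwrite('pics/w1.png',im); np.savez('w1.npz',T=p['camera_from_world'],K=p['camera_matrix'])
E
```

```text
2.7 [0.62302146 0.01994686 0.25261441] [1.79988659e+02 3.79792613e-03 1.70579186e+02] [  7.00008084  15.03416445 -13.81197436  84.29286267   3.58375911
  81.09922349  73.66805196]
[[325.5 224.7]
 [180.3  79.5]
 [303.1  93.4]
 [309.   17.1]
 [470.8 298.3]
 [120.2 268.4]
 [538.7 -27.6]
 [103.5 -73.8]]
knob_grip 0.82 [300.0, 113.5, 352.5, 249.3]
push_post 0.72 [167.9, 65.4, 219.4, 93.1]
idler_roller 0.87 [169.7, 41.4, 439.9, 123.6]
```

View pics/w1.png

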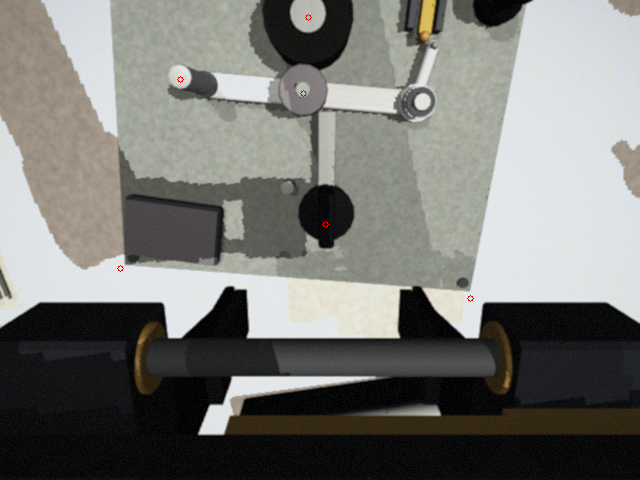

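Run:
```python
from h import *
from scipy.optimize import least_squares
d=np.load('w1.npz'); p=dict(camera_from_world=d['T'],camera_matrix=d['K'])
P=[(.14,.17,.04),(.14,-.17,.04),(-.03,-.085,.122),(-.03,-.005,.1),(-.08,-.005,.096),(.065,.02,.072)]
u=np.array([(470,290),(125,263),(180,77),(303,88),(308,14),(326.5,212)])
f=lambda q:proj(p,W(q,P))-u
q=least_squares(lambda q:f(q).ravel(),[.555,.017,-.25],loss='soft_l1').x
print(q,np.degrees(q[2]));print(f(q).round(1));np.save('q.npy',q)
for n,P in dict(knob=(.065,.02,.098),post=(-.03,-.085,.122),pivot=(-.03,.085,.04)).items(): print(n,W(q,P).round(4), proj(p,W(q,P)).round(1))
for j in(0,.1,.2):
    t=.2-j
    print(j,proj(p,W(q,[(.065+d*np.cos(t),.02+d*np.sin(t),.098) for d in(.023,-.023)])).round(1).tolist(),[proj(p,W(q,[(.065-d*np.cos(t),.02-d*np.sin(t),.06)])).round(1).tolist() for d in (.03,.083)])
```

```text
[ 0.55162606  0.01840653 -0.2401753 ] -13.761031152521609
[[ 4.1  2.9]
 [-2.6  4.5]
 [-0.2 -1.2]
 [-0.   0.3]
 [-0.1 -2.6]
 [ 0.5  1. ]]
knob [[0.6195 0.0224 0.098 ]] [[327.3 220.1]]
post [[ 0.5023 -0.057   0.122 ]] [[179.8  75.8]]
pivot [[0.5427 0.1081 0.04  ]] [[411.3 102.2]]
0 [[330.8, 248.0], [323.7, 191.0]] [[[322.6, 175.6]], [[314.6, 110.6]]]
0.1 [[327.9, 248.2], [326.7, 190.8]] [[[326.2, 175.4]], [[324.8, 109.9]]]
0.2 [[325.0, 248.1], [329.7, 190.9]] [[[329.7, 175.5]], [[335.0, 110.1]]]
```

apply_moves([
  [[-3.5,2.3,-40],[0,0,0]],
  [[-3.5,2.3,-80],[0,0,0]],
  [[-3.5,2.3,-115],[0,0,0]],
  [[-3.5,2.3,-140],[0,0,0]],
  [[-3.5,2.3,-160],[0,0,0]],
  [[-3.5,2.3,-173],[0,0,0]],
  [[-3.5,2.3,-173],[0,0,0]],
])

```text
time_s: 3.6
tool_pos: [0.6181, 0.0222, 0.0776]
tool_rot: [-180.0, -0.2, 170.8]
force: [-0.5, 0.2, 0.5]
grip_width: 0.0603
```

apply_moves([
  [[0,0,0],[0,0,0]],
  [[0,0,0],[0,0,0]],
  [[0,0,0],[0,0,0]],
  [[0,0,0],[0,0,0]],
  [[0,0,0],[0,0,0]],
  [[0,0,0],[0,0,0]],
  [[0,0,0],[0,0,0]],
  [[0,0,0],[0,0,0]],
], hand=0, squeeze=25)

```text
time_s: 4.4
tool_pos: [0.6196, 0.0229, 0.0797]
tool_rot: [180.0, 0.0, 170.8]
force: [0.6, 0.7, 0.7]
grip_width: 0.0127
```

apply_moves([
  [[0,0,0],[0,0,-0.13]],
  [[0,0,0],[0,0,-0.26]],
  [[0,0,0],[0,0,-0.39]],
  [[0,0,0],[0,0,-0.52]],
  [[0,0,0],[0,0,-0.65]],
  [[0,0,0],[0,0,-0.78]],
  [[0,0,0],[0,0,-0.91]],
  [[0,0,0],[0,0,-1.04]],
])

```text
time_s: 5.2
tool_pos: [0.6205, 0.0241, 0.0797]
tool_rot: [179.8, -0.0, 111.0]
force: [3.0, 2.5, -2.2]
grip_width: 0.013
```

apply_moves([
  [[0,0,0],[0,0,-0.1]],
  [[0,0,0],[0,0,-0.2]],
  [[0,0,0],[0,0,-0.3]],
  [[0,0,0],[0,0,-0.3]],
  [[0,0,0],[0,0,-0.3]],
])

```text
time_s: 5.7
tool_pos: [0.621, 0.0242, 0.0798]
tool_rot: [179.8, -0.1, 94.1]
force: [4.3, 2.8, -2.4]
grip_width: 0.0129
```

apply_moves([
  [[0,0,0],[0,0,0]],
  [[0,0,0],[0,0,0]],
  [[0,0,0],[0,0,0]],
  [[0,0,0],[0,0,0]],
  [[0,0,25],[0,0,0]],
  [[0,0,55],[0,0,0]],
  [[0,0,90],[0,0,0]],
  [[0,0,120],[0,0,0]],
], hand=50)

```text
time_s: 6.5
tool_pos: [0.6195, 0.022, 0.2014]
tool_rot: [180.0, 0.0, 94.0]
force: [1.4, 0.1, -0.1]
grip_width: 0.0497
```

apply_moves([
  [[-25,-17,0],[0,0,-0.1]],
  [[-55,-37,0],[0,0,-0.2]],
  [[-85,-57,0],[0,0,-0.31]],
  [[-110,-74,0],[0,0,-0.31]],
  [[-117,-79,0],[0,0,-0.31]],
  [[-117,-79,0],[0,0,-0.31]],
])

```text
time_s: 7.1
tool_pos: [0.502, -0.0577, 0.2]
tool_rot: [179.9, -0.0, 76.1]
force: [0.4, -0.4, -0.5]
grip_width: 0.0503
```

Run:
```python
from h import *
o,p=wrist(); print(o['time_s'],o['tool_pos'],o['tool_rot'],o['grip_width'],o['qpos'])
save(p,'w2.png'); s=env.read_camera('side'); save(s,'s2.png'); q=np.load('q.npy')
print(proj(p,W(q,[(-.03,-.085,.122)])))
a=cv2.imread('pics/s2.png')[150:330,230:430]; a=cv2.resize(a,(400,360),interpolation=cv2.INTER_CUBIC)
w=cv2.resize(cv2.imread('pics/w2.png'),(400,300)); c=np.zeros((360,800,3),np.uint8); c[:,:400]=a; c[:300,400:]=w; cv2.imwrite('pics/c2.png',c)
j=1.45
for j in (1.2,1.45):
  t=.2-j; print(j,((proj(s,W(q,[(.065-.083*np.cos(t),.02-.083*np.sin(t),.06)]))-[230,150])*2).round())
```

```text
7.1 [ 0.50197703 -0.05772332  0.20003241] [ 1.79946491e+02 -7.03549857e-03  7.61334870e+01] 0.05026326792421533 [ 6.18088598e-01  1.50804452e+00  2.98078253e+00  1.05309005e+02
 -7.92027569e-02  7.31310989e+01 -1.02457650e+01]
[[323.83935956 249.99062189]]
1.2 [[186.  86.]]
1.45 [[199.  78.]]
```

View pics/c2.png

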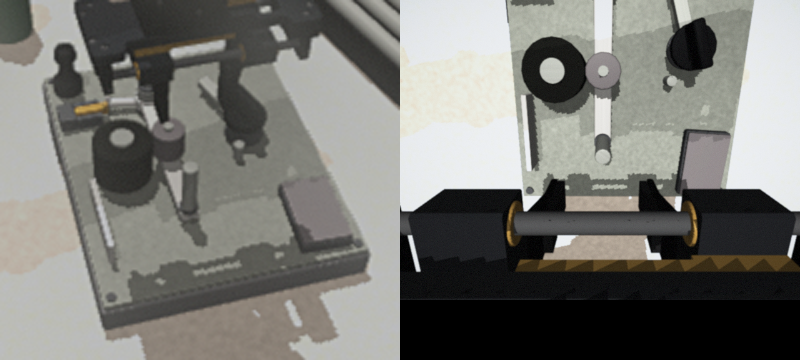

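apply_moves([
  [[0,0,-35],[0,0,0]],
  [[0,0,-65],[0,0,0]],
  [[0,0,-90],[0,0,0]],
  [[0,0,-108],[0,0,0]],
  [[0,0,-117],[0,0,0]],
  [[0,0,-117],[0,0,0]],
])

```text
time_s: 7.8
tool_pos: [0.5023, -0.0558, 0.0812]
tool_rot: [-179.9, 0.0, 76.3]
force: [0.8, -1.2, -0.0]
grip_width: 0.0497
```

apply_moves([
  [[0,0,0],[0,0,0]],
  [[0,0,0],[0,0,0]],
  [[0,0,0],[0,0,0]],
  [[0,0,0],[0,0,0]],
  [[0,0,0],[0,0,0]],
  [[0,0,0],[0,0,0]],
], hand=0, squeeze=35)

```text
time_s: 8.4
tool_pos: [0.503, -0.0568, 0.083]
tool_rot: [179.9, -0.0, 76.2]
force: [2.4, 0.0, 1.3]
grip_width: 0.0151
```

Run:
```python
from h import *
q=np.load('q.npy'); p0=W(q,[(-.03,-.085,.1)])[0]
for a in np.arange(.05,.45,.05): 
    d=W(q,[(-.03+.17*np.sin(a),.085-.17*np.cos(a),.1)])[0]-p0; print(round(a,2),(d*1000).round(1))
```

```text
0.05 [ 8.3 -1.8  0. ]
0.1 [16.7 -3.2  0. ]
0.15 [25.1 -4.2  0. ]
0.2 [33.6 -4.7  0. ]
0.25 [42.1 -4.9  0. ]
0.3 [50.6 -4.6  0. ]
0.35 [59.1 -3.9  0. ]
0.4 [67.5 -2.7  0. ]
```

apply_moves([
  [[8.3,-1.8,0],[0,0,0.05]],
  [[16.7,-3.2,0],[0,0,0.1]],
  [[25.1,-4.2,0],[0,0,0.15]],
  [[33.6,-4.7,0],[0,0,0.2]],
  [[42.1,-4.9,0],[0,0,0.25]],
  [[50.6,-4.6,0],[0,0,0.3]],
  [[59.1,-3.9,0],[0,0,0.35]],
  [[67.5,-2.7,0],[0,0,0.4]],
])

```text
time_s: 9.2
tool_pos: [0.5676, -0.0606, 0.0828]
tool_rot: [-179.7, -0.0, 99.2]
force: [-7.9, -1.3, 7.9]
grip_width: 0.0148
```

apply_moves([
  [[1.5,0,0],[0,0,0]],
  [[1.5,0,0],[0,0,0]],
  [[1.5,0,0],[0,0,0]],
  [[1.5,0,0],[0,0,0]],
  [[1.5,0,0],[0,0,0]],
])

```text
time_s: 9.7
tool_pos: [0.5688, -0.0603, 0.0828]
tool_rot: [-179.7, -0.0, 99.1]
force: [-7.4, -1.8, 6.8]
grip_width: 0.015
```

Run:
```python
from h import *
q=np.load('q.npy')
o,p=wrist(); print(o['time_s'],o['tool_pos'],o['tool_rot'],o['grip_width'],o['force'])
d=o['tool_pos'][:2]-W(q,[(-.03,.085,0)])[0,:2]; print('r',np.hypot(*d),'angle',np.arctan2(d[1],d[0])+np.pi/2-q[2])
save(p,'w3.png'); s=env.read_camera('side'); save(s,'s3.png')
for a in (.3,.4,.5): print(a,((proj(s,W(q,[(-.03+.17*np.sin(a),.085-.17*np.cos(a),.122),(-.03+.09*np.sin(a),.085-.09*np.cos(a),.1)]))-[230,150])*3).round().tolist())
a=cv2.imread('pics/s3.png')[150:330,230:430]; a=cv2.resize(a,(600,540),interpolation=cv2.INTER_CUBIC)
cv2.imwrite('pics/c3.png',a)
```

```text
9.7 [ 0.56880703 -0.06034008  0.08278333] [-1.79672549e+02 -9.24672409e-03  9.91231740e+01] 0.014981782868217974 [-7.35983161 -1.81681737  6.82749008]
r 0.17045316874770308 angle 0.39390523647216585
0.3 [[353.0, 228.0], [284.0, 178.0]]
0.4 [[373.0, 217.0], [295.0, 173.0]]
0.5 [[392.0, 205.0], [304.0, 167.0]]
```

View pics/c3.png

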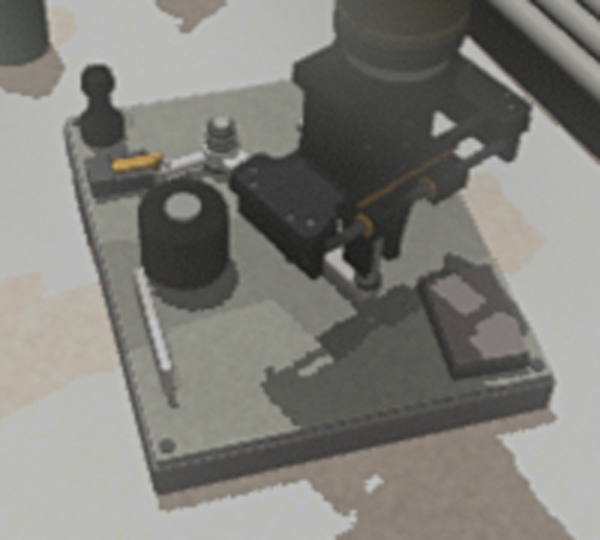

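View pics/w3.png

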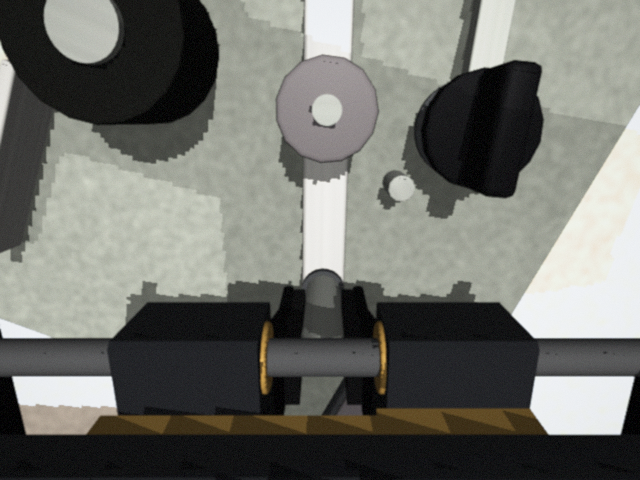

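```bash
python3 -c "
from cell import env
o=env.get_obs();print(o['tool_pos'],o['force'],o['grip_width']);print(env.sign_off())"
```

```text
[ 0.5688079  -0.06038435  0.08280377] [-8.42353579 -0.94868185  7.17100255] 0.015591142505771333
the job is handed in; nothing more can be done
None
```

The feeder arm is open and held there by the gripper, and I handed the job in at about 10 s of the 48 s allowed. The hand-in gives no verdict.

- **Knob:** I turned it clockwise by about 1.34 rad, to a knob value of about 1.45. The side picture shows the locking bar clear of the arm.
- **Arm:** I gripped the post between the fingers and pushed it along its arc, past the click, to about 0.39 rad (the target range is 0.33 to 0.47).
- **Last checks:**
  - The post was still in the grip, at about 15 mm opening.
  - The tool was 170 mm from the pivot, as it should be.
  - The push back was about 8 N, which matches the spring.
  - The wrist picture shows a gap between the arm and the rear stop.
  - The stamp and ink pad look unmoved. I did not recheck the loose things on the table, but the gripper stayed over the feeder.
- **Did not fully agree:**
  - The picked deck corners fit the measured feeder pose only to about 3 to 5 pixels, while the points I acted on (post, knob) fit to about 1 pixel.
  - There was a vertical force of about 7 N on the tool while it held the post, well under the limits.

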